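# Put the matches away in the slide-top box

### The job

Put the matchbox away, lying flat, in the open part of the wooden slide-top box. Then slide the box's lid along its grooves, over the small sprung ridge at the mouth and fully home until it bears on the cork pad at the far end, and press it there for about half a second with a steady push of about 14 N, so that it is shut tight with the matches inside. Work with feeling: the thin lid must never be forced against the box with more than 21 N; leave everything else on the worktop where it stands, and let go.

Things in the scene. Friction and masses are not known exactly. Their poses are not given: they have to be found in the camera images.
- box: dark wooden slide-top box, fixed to the worktop, 120 (x) x 152 (y -77 to +75) x 52 high, origin at its underside, z up. The lid slides in at its mouth, the +y end; the -y end is closed. Inside 100 (x) x 134 (y -67 to +67), floor at z = 8. The lid runs on ledges at z = 40 in grooves under lips (98 free between the lips), with 1.5 play at each side and above; pushed askew it can bind
- box_wall (a point): middle of the inside of the closed end wall at lid height (box y = -67, z = 43). A cork pad, 80 wide (x), stands out from it towards +y by 0.5 to 10.5 (different every time, not measured), at lid height only; the lid's leading edge bears on the pad when home, so home must be felt; the pad gives about 1 under the final push. Axes as the box's
- lid: loose pale wooden lid, caught in the box's grooves, part open: plate 107 (x) x 136 (y) x 6, origin at the plate's centre, axes as the box's. Home, its leading (-y) edge bears on the cork pad: origin at box x 0, z 43 and y between +1.5 and +11.5, as the pad is. It starts at y = +85 to +93, leaving the box open from the pad to 68 short of its origin; its tail may sag a few mm
- lid_bead (a point): lowest middle point of the rounded bead across the lid's underside (lid y = +50.5), 4 deep below the plate. It meets the ridge when the lid's origin is at box y = +28, passes its top at +20.5 and has dropped behind it at +12.6
- lid_bar (a point): centre of the pull bar on top of the lid near its tail: 56 (x) x 10 (y) x 17 high, standing on the plate; at lid x = 0, y = +62, z = +10.5 (bar top 19 above the lid's origin). It may be pushed from its outer (+y) face or gripped across its 10 thickness
- matchbox_mid (a point): centre of the red matchbox, 38 (x) x 56 (y) x 17 high (z), 30 g, shut, lying flat on the worktop (this point is 8.5 above its underside). It fits the open part with its y axis along the box's y; half-way up it then lies at 16.5 in the box's z
- ridge (a joint): travel (m) of the small sprung brass ridge across the mouth (a rounded bar at box y = +71, top at z = 39): 0 = up, up to 0.004 = pressed down by the lid's bead; springs back to 0 once the bead is past. Preloaded by about 6 N; pushing the lid slowly over it takes about 5 to 9 N
- honey_jar: honey jar with red cap, 65x65x100, bystander to be left alone; origin at the centre of its underside
- cardamom: spice jar with black cap, 41x41x105, bystander to be left alone; origin at the centre of its underside
- mug_a: black and white mug, 82x114x97, bystander to be left alone; origin at the centre of its underside
- lemon_a: lemon, 78x55x56, bystander to be left alone; origin at the centre of its underside
- kitchen_timer: red and white wind-up timer, 69x69x50, bystander to be left alone; origin at the centre of its underside
- cereal_bowl: white bowl, 149x151x67, bystander to be left alone; origin at the centre of its underside
- salt_shaker: glass salt shaker, 44x44x90, bystander to be left alone; origin at the centre of its underside
- coffee_scoop: steel coffee scoop, 46x143x28, bystander to be left alone; origin at the centre of its underside
Mind the look-alikes: they are no part of the job. Of the things that look like the part that bears matchbox_mid, take the one that is nearest to the robot's base at the start.

How it is judged:
By the outcome, as a careful person would: the job done as asked, in the order asked, and still so for the second after the job is handed in, with the robot touching nothing.
It also fails if it takes over 61 s, if anything falls off the work surface, if the arm or the gripper's body presses on something with over 40 N, if the wrist force passes 120 N, or if a joint passes its speed limit or range.

### The arm

A 7-joint arm with a two-finger parallel gripper is mounted at the origin on a cart in front of the work surface, level with it; the furniture and walls round the work are solid. World frame = base frame: x ahead of the robot, y to its left, z up, the work surface at z = 0. Lengths are in mm, angles in rad, forces in N, time in s.
With the tool pointing down it reaches from about 400 to 875 mm from the base axis. Payload 4.4 kg.
Tool frame: the origin (TCP) lies midway between the tips of the shut fingers; the grasp point (between the pads) lies 19 mm behind it; z points along the fingers, y is the line along which they close (so a half turn about z gives the same grasp; the last joint's range is limited). The gripper opens to 85 mm and grips with 20 to 120 N. Pads are 22 mm wide; open, the fingers measure 114 mm over their backs; the gripper's body (76 mm by 85 mm) begins 54 mm behind the grasp point. The pads swing forward as they close: fully open they stand 13 mm farther back than shut.
Start: joints at [1.055, 0.628, 0.038, 1.517, -0.027, 0.996, -0.02], TCP at [282.639, -585.349, 231.313] pointing down, gripper open.
Joint ranges: [-3.06, 3.06], [-0.37, 2.12], [-1.25, 1.32], [0.18, 2.47], [-1.1, 4.24], [0.23, 1.98], [-2.94, 2.94]. Speed limits (rad/s): [2.57, 2.57, 3.14, 3.14, 3.14, 3.14, 3.14].

### API

Orientations are given as [roll, pitch, yaw] about the fixed x, y, z axes, in that order (R = Rz(yaw) Ry(pitch) Rx(roll)).
In Python, from cell import read_state, get_image, finish_job gives the robot as it stands.
- The arm moves only by the tool send_rows, never from a script. Its argument "series" is a list of rows, each an object of numbers: "ax", "ay", "az": the turn, a rotation vector about the tool's x, y, z in rad; "dx", "dy", "dz": the shift along the tool's x, y, z in cm; "hand": the closure, from 0 (fully open) to 1 (shut). In form: [{"ax": .., "ay": .., "az": .., "dx": .., "dy": .., "dz": .., "hand": ..}, ...]. A call has 1 to 10 rows; each row is the pose to reach, as a shift and turn from the pose commanded when the call began, along the tool's axes at that moment; what a row does not reach only later rows make up. A row lasts 1/10 s, in which the tool goes at most 50 mm and 8.59 degrees, less where a joint would pass 70% of its speed; a pose out of reach is approached as far as the arm can. A call with a gripper value outside its range is refused whole. The fingers move at their own pace and stop on an object; the grip force is fixed at half the most. Time passes only in rows, so rows that repeat a pose let the fingers close. It gives the time, the measured TCP pose, the force, the opening and the grip force at its end, in the units of the state.
- read_state(): the state, without advancing time (a new reading comes with each control period).
- get_image(name): name is "scene" or "top" or "wrist"; returns a dict with "pixels" (400x640x3 uint8, red, green, blue), "mtx" (3x3 intrinsics, pixels), "R" (3x3) and "t" (3): a world point X has camera coordinates R X + t. Camera axes: x right, y down, z forward; pixel columns grow to the right and rows downward; lengths in mm; the calibration is good to about 2 mm. A picture is of the moment at which its call begins. There is no depth.
- finish_job(): hands the job in; it is judged then, once.
The state is a dict: "clock": time; "qpos": joint angles; "qd": joint speeds; "tau": joint torques, N m; "eef_pos": TCP position; "tool_rot": TCP orientation; "force": force on the tool from outside, world axes, zero at the start; "torque": the same for the moment, N m; "width": finger opening in mm; "gripper_force": force on a finger pad.
Only numpy, scipy, OpenCV 4.12 (cv2) and the standard library are available. Lean on these libraries where they do the work, as an engineer would, in place of code of your own. Each camera call takes 0.05 s, during which the arm holds its last target. There are 200 camera calls.

## Working session

There is one attempt and no reset: what is moved stays moved. The work goes in short steps, Python scripts to look and compute and a tool call to move; the robot and the scene stay as the last step left them, time stands still between calls to the robot, and variables do not carry over. Pictures are saved under pics/ and viewed, at most 10 in all, crops included, and the job is handed in when it is done.

Besides the shell and the picture viewer there is one more tool, called after ">>>" by a JSON object that holds its "name" and its "arguments". send_rows: Moves the arm, as the interface text tells. Its arguments: {"type":"object","properties":{"series":{"type":"array","items":{"type":"object","properties":{"ax":{"type":"number"},"ay":{"type":"number"},"az":{"type":"number"},"dx":{"type":"number"},"dy":{"type":"number"},"dz":{"type":"number"},"hand":{"type":"number"}}}}},"required":["series"]}

```bash
mkdir -p pics; ls
python3 - <<'E'
from cell import *
import cv2, numpy as np
np.set_printoptions(precision=3,suppress=True)
for n in ("scene","top"):
    g=get_image(n); cv2.imwrite(f"pics/{n}0.png",g["pixels"][:,:,::-1]); print(n,np.array(g["mtx"]),np.array(g["R"]),np.array(g["t"]))
print(read_state())
E
```

```text
pics
scene [[397.578   0.    322.438]
 [  0.    397.578 197.442]
 [  0.      0.      1.   ]] [[-0.567 -0.824 -0.022]
 [-0.485  0.354 -0.8  ]
 [ 0.666 -0.443 -0.6  ]] [ 493.185  214.624 1000.845]
top [[486.759   0.    327.96 ]
 [  0.    486.759 193.008]
 [  0.      0.      1.   ]] [[ 0.177 -0.984 -0.006]
 [-0.947 -0.169 -0.272]
 [ 0.267  0.053 -0.962]] [ 155.728  507.275 1428.201]
{'clock': 0.1, 'qpos': array([ 1.055,  0.629,  0.038,  1.518, -0.027,  0.996, -0.02 ]), 'qd': array([-0.002, -0.002,  0.002, -0.003,  0.001,  0.001,  0.001]), 'tau': array([  0.002, -56.454,   1.23 , -19.398,   0.011,   0.005,   0.   ]), 'eef_pos': array([ 282.411, -584.827,  230.497]), 'tool_rot': array([-3.14, -0.  ,  0.45]), 'force': array([-0.487, -0.386, -0.378]), 'torque': array([-0.041,  0.014,  0.014]), 'gripper_force': 0.0, 'width': 85.5337407010941}
```

View pics/scene0.png

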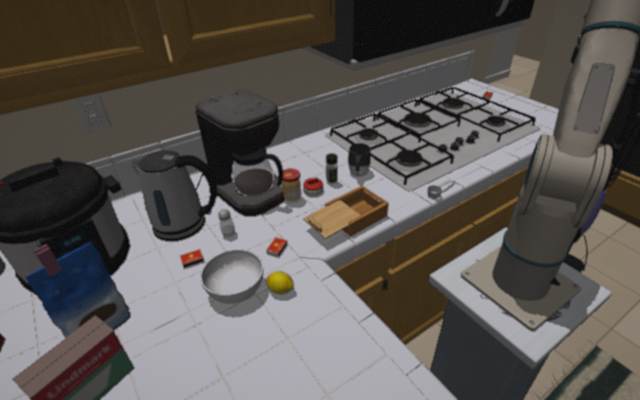

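View pics/top0.png

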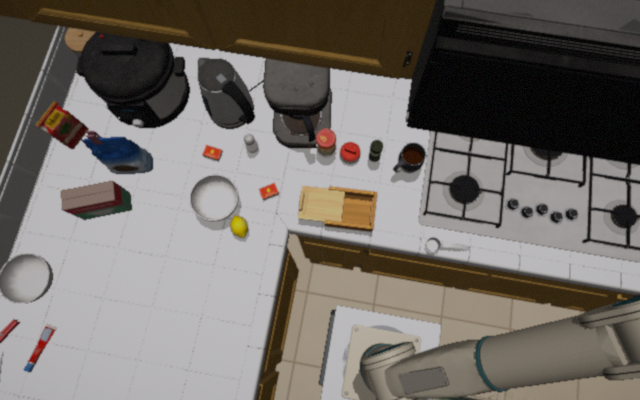

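Top view: the box is at about (338,208), with its lid toward the left (mouth at +y). Matchboxes are at (269,191) and (213,153), and the nearer is (269,191). I'll measure these more closely.

```bash
cat > h.py <<'E'
from cell import *
import cv2, numpy as np
from scipy.spatial.transform import Rotation as Ro
np.set_printoptions(precision=3,suppress=True)
def ray(g,uv,z):
    K,R,t=map(np.array,(g["mtx"],g["R"],g["t"])); c=-R.T@t
    d=R.T@np.linalg.inv(K)@np.array([uv[0],uv[1],1.]); return c+d*(z-c[2])/d[2]
def proj(g,X):
    K,R,t=map(np.array,(g["mtx"],g["R"],g["t"])); p=(np.atleast_2d(X)@R.T+t)@K.T; return p[:,:2]/p[:,2:]
E
python3 - <<'E'
from h import *
g=get_image("top")
for n,uv,z in(("mb",(269,191),17),("mb2",(213,153),17),("box",(338,208),50)): p=ray(g,uv,z); print(n,p,np.hypot(*p[:2]))
im=g["pixels"][:,:,::-1]
red=((im[:,:,2]>150)&(im[:,:,1]<90)).astype(np.uint8)[175:207,250:290]
c=max(cv2.findContours(red,cv2.RETR_EXTERNAL,cv2.CHAIN_APPROX_NONE)[0],key=cv2.contourArea)
r=cv2.minAreaRect(c); print(r); pts=cv2.boxPoints(r)+[250,175]; print(np.array([ray(g,p,17) for p in pts]))
cv2.imwrite("pics/crop1.png",cv2.resize(im[165:245,250:390],None,fx=5.5,fy=5.5,interpolation=cv2.INTER_CUBIC))
E
```

```text
mb [460.381 432.475  17.   ] 631.6528536420125
mb2 [554.919 640.231  17.   ] 847.2488639872572
box [435.677 204.57   50.   ] 481.3137324629617
((18.39655303955078, 15.741379737854004), (9.841852188110352, 15.412713050842285), 68.19859313964844)
[[461.409 464.108  17.   ]
 [488.204 422.893  17.   ]
 [460.362 405.073  17.   ]
 [433.797 446.125  17.   ]]
```

View pics/crop1.png

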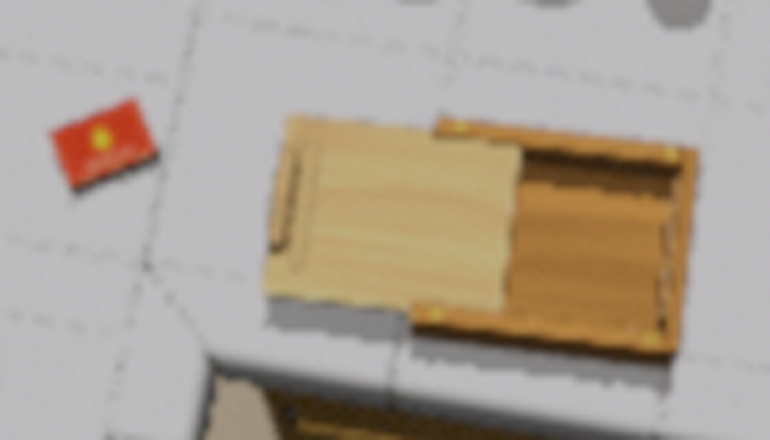

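The crop shows the lid, its bar near its left end, the box rim corners (699,149), (676,355), (437,118), (411,325), and the red matchbox turned about 30°.

Run:
```python
from h import *
from scipy.optimize import least_squares
g=get_image("top")
C=lambda a:np.array(a)/5.5+[250,165]-0.4
px=C([(699,149),(676,355),(437,118),(411,325)]); B=np.array([(60,-77,52),(-60,-77,52),(60,75,52),(-60,75,52.])
def T(p,X): return X@Ro.from_euler('z',p[2]).as_matrix().T+[p[0],p[1],0]
s=least_squares(lambda p:(proj(g,T(p,B))-px).ravel(),[435,200,0]); print("box",s.x,s.fun)
pl=C([(288,115),(265,293),(523,147),(500,313)]); L=lambda y:np.array([(53.5,y+68,46),(-53.5,y+68,46),(53.5,y-68,46),(-53.5,y-68,46.]])if 0 else np.array([(53.5,y+68,46),(-53.5,y+68,46),(53.5,y-68,46),(-53.5,y-68,46.)])
q=least_squares(lambda p:(proj(g,T(s.x,L(p[0])))-pl).ravel(),[88]); print("lid y",q.x,q.fun)
m=C([(138,99),(159,150),(75,186),(52,132)]); 
M=np.array([(19,-28,17),(-19,-28,17),(-19,28,17),(19,28,17.)])
r=least_squares(lambda p:(proj(g,T(p,M))-m).ravel(),[460,432,0.5]);print("mb",r.x,r.fun)
for n,uv,z in(("coffee",(325,140),0),("mug",(412,157),50),("timer",(350,152),50),("honey",(326,140),100),("lemon",(239,227),28),("bowl",(215,198),60),("salt",(251,143),50)):print(n,ray(g,uv,z))
s=read_state();print(s["eef_pos"],s["tool_rot"])
```

```text
File "<stdin>", line 5
    px=C([(699,149),(676,355),(437,118),(411,325)]); B=np.array([(60,-77,52),(-60,-77,52),(60,75,52),(-60,75,52.])
                                                                                                                ^
SyntaxError: closing parenthesis ']' does not match opening parenthesis '('
```

Run:
```python
from h import *
from scipy.optimize import least_squares
g=get_image("top")
C=lambda a:np.array(a)/5.5+[250,165]-0.4
px=C([(699,149),(676,355),(437,118),(411,325)]); B=np.array([(60,-77,52),(-60,-77,52),(60,75,52),(-60,75,52.)])
def T(p,X): return X@Ro.from_euler('z',p[2]).as_matrix().T+[p[0],p[1],0]
s=least_squares(lambda p:(proj(g,T(p,B))-px).ravel(),[435,200,0]); print("box",s.x,s.fun)
pl=C([(288,115),(265,293),(523,147),(500,313)]); L=lambda y:np.array([(53.5,y+68,46),(-53.5,y+68,46),(53.5,y-68,46),(-53.5,y-68,46.)])
q=least_squares(lambda p:(proj(g,T(s.x,L(p[0])))-pl).ravel(),[88]); print("lid y",q.x,q.fun)
m=C([(138,99),(159,150),(75,186),(52,132)])
M=np.array([(19,-28,17),(-19,-28,17),(-19,28,17),(19,28,17.)])
r=least_squares(lambda p:(proj(g,T(p,M))-m).ravel(),[460,432,0.5]);print("mb",r.x,r.fun)
for n,uv,z in(("coffee",(325,140),0),("mug",(412,157),50),("timer",(350,152),50),("honey",(326,140),100),("lemon",(239,227),28),("bowl",(215,198),60),("salt",(251,143),50)):print(n,ray(g,uv,z))
s=read_state();print(s["eef_pos"],s["tool_rot"])
```

```text
box [443.744 167.402   0.055] [ 0.265  0.085  0.692  0.144 -0.453  0.071 -0.512 -0.322]
lid y [90.986] [-0.094  0.031 -0.663  0.627  0.127 -0.76   0.368  2.23 ]
mb [462.449 433.306   0.583] [ 0.144 -0.779  0.691  0.38  -0.368  0.534 -0.467 -0.159]
coffee [670.557 288.629   0.   ]
mug [642.012   1.061  50.   ]
timer [624.241 198.373  50.   ]
honey [631.554 277.238 100.   ]
lemon [327.093 498.107  28.   ]
bowl [397.834 584.802  60.   ]
salt [599.008 517.266  50.   ]
[ 282.489 -585.01   230.728] [-3.14 -0.    0.45]
```

```bash
cat >> h.py <<'E'
def go(x,y,z,yaw,frm=None):
    """shift (cm) and turn from pose frm=(x,y,z,yaw) (default: measured) to target, tool down"""
    s=read_state(); R=Ro.from_euler('xyz',s["tool_rot"]).as_matrix() if frm is None else Ro.from_euler('xyz',[np.pi,0,frm[3]]).as_matrix()
    p=np.array(s["eef_pos"]) if frm is None else np.array(frm[:3])
    d=R.T@(np.array([x,y,z])-p)/10; r=Ro.from_matrix(R.T@Ro.from_euler('xyz',[np.pi,0,yaw]).as_matrix()).as_rotvec()
    print("dx dy dz",d,"ax ay az",r)
E
python3 - <<'E'
from h import *
go(480,-150,200,1.2)
go(462,415,150,2.154,(480,-150,200,1.2))
E
```

```text
dx dy dz [ 36.699 -30.584   3.109] ax ay az [-0.001 -0.    -0.75 ]
dx dy dz [ 52.008 -22.151   5.   ] ax ay az [-0.     0.    -0.954]
```

>>> {"name": "send_rows", "arguments": {"series": [{"dx": 36.7,"dy": -30.6,"dz": 3.1,"az": -0.75,"hand": 0},{"dx": 36.7,"dy": -30.6,"dz": 3.1,"az": -0.75,"hand": 0},{"dx": 36.7,"dy": -30.6,"dz": 3.1,"az": -0.75,"hand": 0},{"dx": 36.7,"dy": -30.6,"dz": 3.1,"az": -0.75,"hand": 0},{"dx": 36.7,"dy": -30.6,"dz": 3.1,"az": -0.75,"hand": 0},{"dx": 36.7,"dy": -30.6,"dz": 3.1,"az": -0.75,"hand": 0},{"dx": 36.7,"dy": -30.6,"dz": 3.1,"az": -0.75,"hand": 0},{"dx": 36.7,"dy": -30.6,"dz": 3.1,"az": -0.75,"hand": 0},{"dx": 36.7,"dy": -30.6,"dz": 3.1,"az": -0.75,"hand": 0},{"dx": 36.7,"dy": -30.6,"dz": 3.1,"az": -0.75,"hand": 0}]}}

```text
invalid input at $.series[0]: expected keys ax, ay, az, dx, dy, dz, hand
```

>>> {"name": "send_rows", "arguments": {"series": [{"ax": 0,"ay": 0,"az": -0.75,"dx": 36.7,"dy": -30.6,"dz": 3.1,"hand": 0},{"ax": 0,"ay": 0,"az": -0.75,"dx": 36.7,"dy": -30.6,"dz": 3.1,"hand": 0},{"ax": 0,"ay": 0,"az": -0.75,"dx": 36.7,"dy": -30.6,"dz": 3.1,"hand": 0},{"ax": 0,"ay": 0,"az": -0.75,"dx": 36.7,"dy": -30.6,"dz": 3.1,"hand": 0},{"ax": 0,"ay": 0,"az": -0.75,"dx": 36.7,"dy": -30.6,"dz": 3.1,"hand": 0},{"ax": 0,"ay": 0,"az": -0.75,"dx": 36.7,"dy": -30.6,"dz": 3.1,"hand": 0},{"ax": 0,"ay": 0,"az": -0.75,"dx": 36.7,"dy": -30.6,"dz": 3.1,"hand": 0},{"ax": 0,"ay": 0,"az": -0.75,"dx": 36.7,"dy": -30.6,"dz": 3.1,"hand": 0},{"ax": 0,"ay": 0,"az": -0.75,"dx": 36.7,"dy": -30.6,"dz": 3.1,"hand": 0},{"ax": 0,"ay": 0,"az": -0.75,"dx": 36.7,"dy": -30.6,"dz": 3.1,"hand": 0}]}}

```text
clock: 1.2
eef_pos: [481.6, -145.7, 200.3]
tool_rot: [3.141, -0.002, 1.205]
force: [0.4, -0.9, -0.0]
width: 85.5
gripper_force: 0.0
```

>>> {"name": "send_rows", "arguments": {"series": [{"ax": 0,"ay": 0,"az": -0.95,"dx": 52,"dy": -22.2,"dz": 5,"hand": 0},{"ax": 0,"ay": 0,"az": -0.95,"dx": 52,"dy": -22.2,"dz": 5,"hand": 0},{"ax": 0,"ay": 0,"az": -0.95,"dx": 52,"dy": -22.2,"dz": 5,"hand": 0},{"ax": 0,"ay": 0,"az": -0.95,"dx": 52,"dy": -22.2,"dz": 5,"hand": 0},{"ax": 0,"ay": 0,"az": -0.95,"dx": 52,"dy": -22.2,"dz": 5,"hand": 0},{"ax": 0,"ay": 0,"az": -0.95,"dx": 52,"dy": -22.2,"dz": 5,"hand": 0},{"ax": 0,"ay": 0,"az": -0.95,"dx": 52,"dy": -22.2,"dz": 5,"hand": 0},{"ax": 0,"ay": 0,"az": -0.95,"dx": 52,"dy": -22.2,"dz": 5,"hand": 0},{"ax": 0,"ay": 0,"az": -0.95,"dx": 52,"dy": -22.2,"dz": 5,"hand": 0},{"ax": 0,"ay": 0,"az": -0.95,"dx": 52,"dy": -22.2,"dz": 5,"hand": 0}]}}

```text
clock: 2.2
eef_pos: [463.7, 349.4, 156.0]
tool_rot: [-3.142, 0.0, 2.15]
force: [1.8, 0.9, 0.2]
width: 85.6
gripper_force: 0.0
```

Run:
```python
from h import *
g=get_image("wrist"); cv2.imwrite("pics/w1.png",g["pixels"][:,:,::-1]); print(proj(g,[[462.4,433.3,17],[443.7,167.4,52]]))
s=read_state();print(s["eef_pos"],s["tool_rot"],s["qpos"])
```

```text
[[367.103 103.784]
 [195.172 334.189]]
[461.045 361.453 156.222] [ 3.135 -0.01   2.159] [-0.45   0.653 -0.407  1.776  0.338  0.775 -0.436]
```

View pics/w1.png

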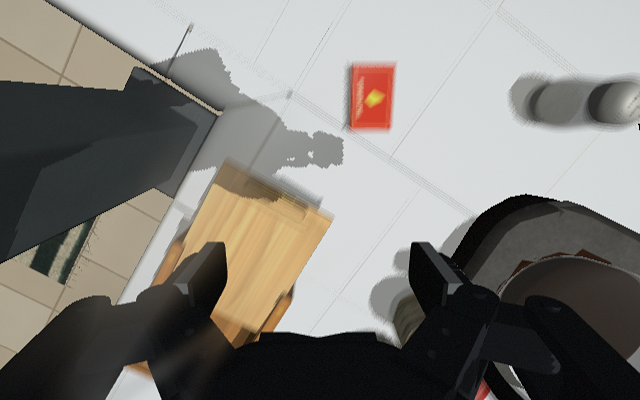

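Wrist view: the matchbox is centred near (374,96), within 10 px of the prediction. The picture is blurred because the arm was still moving. I'll settle closer and re-measure.

Run:
```python
from h import *
s=read_state();print(s["eef_pos"],s["qd"])
go(462,405,130,2.154)
```

```text
[461.045 361.453 156.222] [ 0.053 -0.048 -0.055  0.082 -0.022 -0.038  0.114]
dx dy dz [3.544 2.48  2.672] ax ay az [ 0.007 -0.01   0.005]
```

>>> {"name": "send_rows", "arguments": {"series": [{"ax": 0,"ay": 0,"az": 0,"dx": 3.5,"dy": 2.5,"dz": 2.6,"hand": 0},{"ax": 0,"ay": 0,"az": 0,"dx": 3.5,"dy": 2.5,"dz": 2.6,"hand": 0},{"ax": 0,"ay": 0,"az": 0,"dx": 3.5,"dy": 2.5,"dz": 2.6,"hand": 0},{"ax": 0,"ay": 0,"az": 0,"dx": 3.5,"dy": 2.5,"dz": 2.6,"hand": 0}]}}

```text
clock: 2.65
eef_pos: [466.2, 389.1, 130.4]
tool_rot: [-3.141, 0.001, 2.149]
force: [0.3, 0.4, -0.2]
width: 85.4
gripper_force: 0.0
```

Run:
```python
from h import *
from scipy.optimize import least_squares
g=get_image("wrist"); im=g["pixels"][:,:,::-1]; cv2.imwrite("pics/w2.png",im)
s=read_state();print(s["eef_pos"],s["tool_rot"])
i=im.astype(int);red=((i[:,:,2]>130)&(i[:,:,1]<110)&(i[:,:,2]-i[:,:,0]>60)).astype(np.uint8)
red=cv2.morphologyEx(red,cv2.MORPH_CLOSE,np.ones((9,9)))
u=proj(g,[[462.4,433.3,17]])[0];print(u)
cs=cv2.findContours(red,cv2.RETR_EXTERNAL,cv2.CHAIN_APPROX_NONE)[0]
for c in cs:
    if cv2.contourArea(c)>500:
        r=cv2.minAreaRect(c);P=np.array([ray(g,p,17) for p in cv2.boxPoints(r)]);print(r,P,P.mean(0))
        for a in(0,1):d=P[a+1]-P[a];print(np.linalg.norm(d),np.arctan2(d[1],d[0]))
```

```text
[466.518 388.93  130.702] [3.141 0.001 2.148]
[341.576 143.503]
((345.0, 140.0), (66.0, 44.0), 90.0) [[433.491 449.23   17.   ]
 [463.086 468.502  17.   ]
 [494.57  424.495  17.   ]
 [463.215 404.069  17.   ]] [463.591 436.574  17.   ]
35.31650927628361 0.5772123050479386
54.10991705253188 -0.9497825297258614
```

View pics/w2.png

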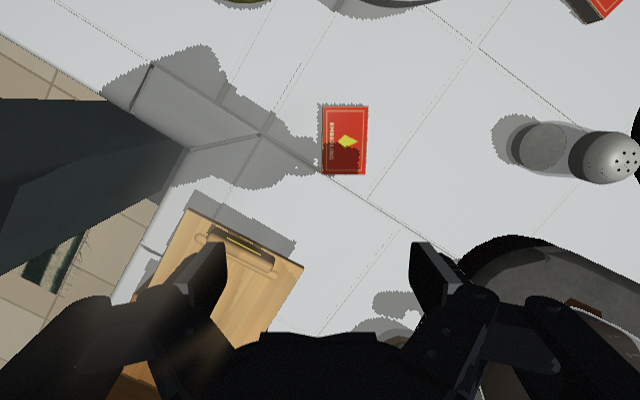

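The matchbox is at (345,140), aligned upright with the gripper. It triangulates to about (463.4, 436), tool yaw about 2.16.

Run:
```python
from h import *
go(463.4,435.8,70,2.163); go(463.4,435.8,1.5,2.163)
```

```text
dx dy dz [4.105 2.295 6.066] ax ay az [ 0.     0.001 -0.015]
dx dy dz [ 4.113  2.294 12.916] ax ay az [ 0.     0.001 -0.015]
```

>>> {"name": "send_rows", "arguments": {"series": [{"ax": 0,"ay": 0,"az": -0.015,"dx": 4.1,"dy": 2.3,"dz": 6,"hand": 0},{"ax": 0,"ay": 0,"az": -0.015,"dx": 4.1,"dy": 2.3,"dz": 6,"hand": 0},{"ax": 0,"ay": 0,"az": -0.015,"dx": 4.1,"dy": 2.3,"dz": 10,"hand": 0},{"ax": 0,"ay": 0,"az": -0.015,"dx": 4.1,"dy": 2.3,"dz": 12,"hand": 0},{"ax": 0,"ay": 0,"az": -0.015,"dx": 4.1,"dy": 2.3,"dz": 12.9,"hand": 0},{"ax": 0,"ay": 0,"az": -0.015,"dx": 4.1,"dy": 2.3,"dz": 12.9,"hand": 0},{"ax": 0,"ay": 0,"az": -0.015,"dx": 4.1,"dy": 2.3,"dz": 12.9,"hand": 0.6},{"ax": 0,"ay": 0,"az": -0.015,"dx": 4.1,"dy": 2.3,"dz": 12.9,"hand": 1},{"ax": 0,"ay": 0,"az": -0.015,"dx": 4.1,"dy": 2.3,"dz": 12.9,"hand": 1},{"ax": 0,"ay": 0,"az": -0.015,"dx": 4.1,"dy": 2.3,"dz": 12.9,"hand": 1}]}}

```text
clock: 3.7
eef_pos: [463.4, 438.2, 2.9]
tool_rot: [3.139, -0.0, 2.165]
force: [0.3, -0.7, 6.1]
width: 37.2
gripper_force: 62.1
```

Run:
```python
from h import *
go(444.7,149.4,110,1.626,(463.4,436,1.5,2.163))
```

```text
dx dy dz [-22.736 -17.549 -10.85 ] ax ay az [ 0.    -0.     0.537]
```

>>> {"name": "send_rows", "arguments": {"series": [{"ax": 0,"ay": 0,"az": 0,"dx": 0,"dy": 0,"dz": -5,"hand": 1},{"ax": 0,"ay": 0,"az": 0,"dx": 0,"dy": 0,"dz": -10.8,"hand": 1},{"ax": 0,"ay": 0,"az": 0.54,"dx": -22.7,"dy": -17.5,"dz": -10.8,"hand": 1},{"ax": 0,"ay": 0,"az": 0.54,"dx": -22.7,"dy": -17.5,"dz": -10.8,"hand": 1},{"ax": 0,"ay": 0,"az": 0.54,"dx": -22.7,"dy": -17.5,"dz": -10.8,"hand": 1},{"ax": 0,"ay": 0,"az": 0.54,"dx": -22.7,"dy": -17.5,"dz": -10.8,"hand": 1},{"ax": 0,"ay": 0,"az": 0.54,"dx": -22.7,"dy": -17.5,"dz": -10.8,"hand": 1},{"ax": 0,"ay": 0,"az": 0.54,"dx": -22.7,"dy": -17.5,"dz": -10.8,"hand": 1},{"ax": 0,"ay": 0,"az": 0.54,"dx": -22.7,"dy": -17.5,"dz": -10.8,"hand": 1},{"ax": 0,"ay": 0,"az": 0.54,"dx": -22.7,"dy": -17.5,"dz": -10.8,"hand": 1}]}}

```text
clock: 4.7
eef_pos: [445.1, 150.9, 109.9]
tool_rot: [3.14, -0.001, 1.623]
force: [0.6, -0.5, 0.7]
width: 36.5
gripper_force: 61.4
```

Run:
```python
from h import *
s=read_state();print(s["eef_pos"],s["tool_rot"],s["width"],s["gripper_force"],s["force"])
def T(p,X): return X@Ro.from_euler('z',p[2]).as_matrix().T+[p[0],p[1],0]
B=np.array([(60,-77,52),(-60,-77,52),(-60,75,52),(60,75,52.)])
out=[]
for n in("wrist","scene"):
    g=get_image(n); im=g["pixels"][:,:,::-1].copy(); 
    cv2.imwrite(f"pics/{n}3.png",im)
    if n=="scene": im=cv2.resize(im[150:260,280:420],None,fx=4.57,fy=4.57,interpolation=cv2.INTER_CUBIC); im=im[:400]
    print(n,proj(g,T([443.7,167.4,.055],B)))
    out.append(im)
g=out[0]; cv2.imwrite("pics/w3.png",np.hstack([cv2.resize(g,(400,250)),cv2.resize(out[1],(400,250))]))
```

```text
[445.125 150.872 109.86 ] [ 3.14  -0.001  1.623] 36.54048824355749 61.364160776138306 [ 0.629 -0.475  0.659]
wrist [[396.542 287.594]
 [235.044 288.203]
 [216.001  68.939]
 [412.982  68.17 ]]
scene [[362.303 184.931]
 [389.392 202.751]
 [350.94  223.689]
 [324.677 203.434]]
```

View pics/wrist3.png

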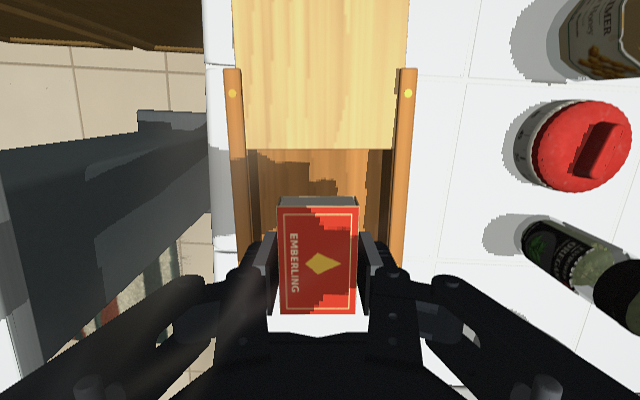

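Wrist view: the matchbox is held squarely. The mouth rim corners are at about (222,68) and (417,68), so the box is about 3 mm further in +x than estimated. Descending with a 2 mm correction.

>>> {"name": "send_rows", "arguments": {"series": [{"ax": 0,"ay": 0,"az": 0,"dx": 0,"dy": 0.2,"dz": 2,"hand": 1},{"ax": 0,"ay": 0,"az": 0,"dx": 0,"dy": 0.2,"dz": 5,"hand": 1},{"ax": 0,"ay": 0,"az": 0,"dx": 0,"dy": 0.2,"dz": 7,"hand": 1},{"ax": 0,"ay": 0,"az": 0,"dx": 0,"dy": 0.2,"dz": 8.5,"hand": 1},{"ax": 0,"ay": 0,"az": 0,"dx": 0,"dy": 0.2,"dz": 9.5,"hand": 1},{"ax": 0,"ay": 0,"az": 0,"dx": 0,"dy": 0.2,"dz": 9.7,"hand": 1},{"ax": 0,"ay": 0,"az": 0,"dx": 0,"dy": 0.2,"dz": 9.8,"hand": 1},{"ax": 0,"ay": 0,"az": 0,"dx": 0,"dy": 0.2,"dz": 9.8,"hand": 1}]}}

```text
clock: 5.6
eef_pos: [446.5, 153.1, 11.2]
tool_rot: [3.141, -0.001, 1.627]
force: [0.0, -0.1, -0.4]
width: 36.8
gripper_force: 61.4
```

>>> {"name": "send_rows", "arguments": {"series": [{"ax": 0,"ay": 0,"az": 0,"dx": 0,"dy": 0,"dz": 0.05,"hand": 0.4},{"ax": 0,"ay": 0,"az": 0,"dx": 0,"dy": 0,"dz": 0.05,"hand": 0.4},{"ax": 0,"ay": 0,"az": 0,"dx": 0,"dy": 0,"dz": 0.05,"hand": 0.4},{"ax": 0,"ay": 0,"az": 0,"dx": 0,"dy": 0,"dz": -1,"hand": 0.4},{"ax": 0,"ay": 0,"az": 0,"dx": 0,"dy": 0,"dz": -4,"hand": 0.4},{"ax": 0,"ay": 0,"az": 0,"dx": 0,"dy": 0,"dz": -9,"hand": 0.4},{"ax": 0,"ay": 0,"az": 0,"dx": 0,"dy": 0,"dz": -12,"hand": 0.4},{"ax": 0,"ay": 0,"az": 0,"dx": 0,"dy": 0,"dz": -12,"hand": 0.4},{"ax": 0,"ay": 0,"az": 0,"dx": 0,"dy": 0,"dz": -12,"hand": 0.4}]}}

```text
clock: 6.5
eef_pos: [447.0, 151.2, 132.5]
tool_rot: [3.139, -0.0, 1.624]
force: [0.0, -0.1, 0.3]
width: 51.2
gripper_force: 0.0
```

Run:
```python
from h import *
s=read_state();print(s["eef_pos"],s["tool_rot"],s["width"],s["gripper_force"],s["force"])
g=get_image("wrist"); cv2.imwrite("pics/w4.png",g["pixels"][:,:,::-1])
def T(p,X): return X@Ro.from_euler('z',p[2]).as_matrix().T+[p[0],p[1],0]
print(proj(g,T([446,167.4,.055],np.array([(60,75,52),(-60,75,52),(0,23,46),(0,14,25),(0,91+57,62)]))))
```

```text
[447.05  151.229 132.527] [ 3.139 -0.     1.624] 51.186113202846386 0.0 [ 0.025 -0.051  0.253]
[[403.502  72.885]
 [227.17   73.288]
 [315.695 148.479]
 [315.834 156.121]
 [314.761 -62.049]]
```

View pics/w4.png

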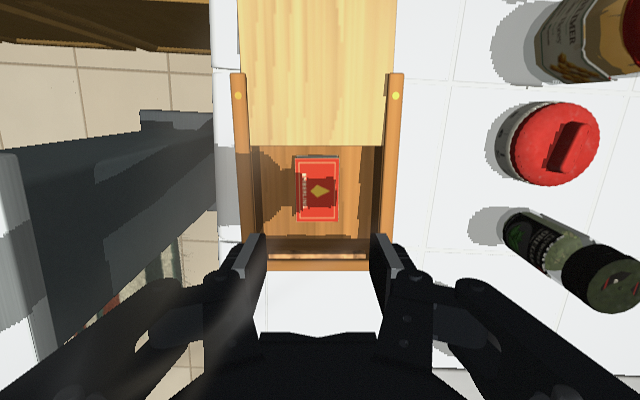

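The matchbox lies flat inside at (316,188), clear of the lid edge (row 146). The mouth corners at (231,73) and (404,73) give box x of about 447, and the lid's y is about 92. Next, move to behind the bar.

Run:
```python
from h import *
b=lambda y:(447-np.sin(.055)*y,167.5+np.cos(.055)*y)
go(*b(190),120,1.625); go(*b(190),51,1.625)
```

```text
dx dy dz [20.644  0.125  1.146] ax ay az [ 0.     0.    -0.001]
dx dy dz [20.647  0.124  8.046] ax ay az [ 0.     0.    -0.001]
```

>>> {"name": "send_rows", "arguments": {"series": [{"ax": 0,"ay": 0,"az": 0,"dx": 20.6,"dy": 0.1,"dz": 0,"hand": 0.76},{"ax": 0,"ay": 0,"az": 0,"dx": 20.6,"dy": 0.1,"dz": 0,"hand": 0.76},{"ax": 0,"ay": 0,"az": 0,"dx": 20.6,"dy": 0.1,"dz": 0,"hand": 0.76},{"ax": 0,"ay": 0,"az": 0,"dx": 20.6,"dy": 0.1,"dz": 0,"hand": 0.76},{"ax": 0,"ay": 0,"az": 0,"dx": 20.6,"dy": 0.1,"dz": 0,"hand": 0.76},{"ax": 0,"ay": 0,"az": 0,"dx": 20.6,"dy": 0.1,"dz": 3,"hand": 0.76},{"ax": 0,"ay": 0,"az": 0,"dx": 20.6,"dy": 0.1,"dz": 6,"hand": 0.76},{"ax": 0,"ay": 0,"az": 0,"dx": 20.6,"dy": 0.1,"dz": 8,"hand": 0.76},{"ax": 0,"ay": 0,"az": 0,"dx": 20.6,"dy": 0.1,"dz": 8,"hand": 0.76},{"ax": 0,"ay": 0,"az": 0,"dx": 20.6,"dy": 0.1,"dz": 8,"hand": 0.76}]}}

```text
clock: 7.55
eef_pos: [435.8, 356.6, 50.5]
tool_rot: [-3.14, 0.002, 1.625]
force: [0.6, 0.7, -0.1]
width: 20.7
gripper_force: 0.0
```

Run:
```python
from h import *
s=read_state();print(s["eef_pos"],s["tool_rot"],s["width"],s["torque"],s["force"])
g=get_image("scene"); cv2.imwrite("pics/s5.png",cv2.resize(g["pixels"][150:270,260:420,::-1],None,fx=5,fy=5,interpolation=cv2.INTER_CUBIC))
```

```text
[435.803 356.569  50.518] [-3.14   0.002  1.625] 20.67996982698029 [ 0.054 -0.052  0.04 ] [ 0.577  0.71  -0.057]
```

View pics/s5.png

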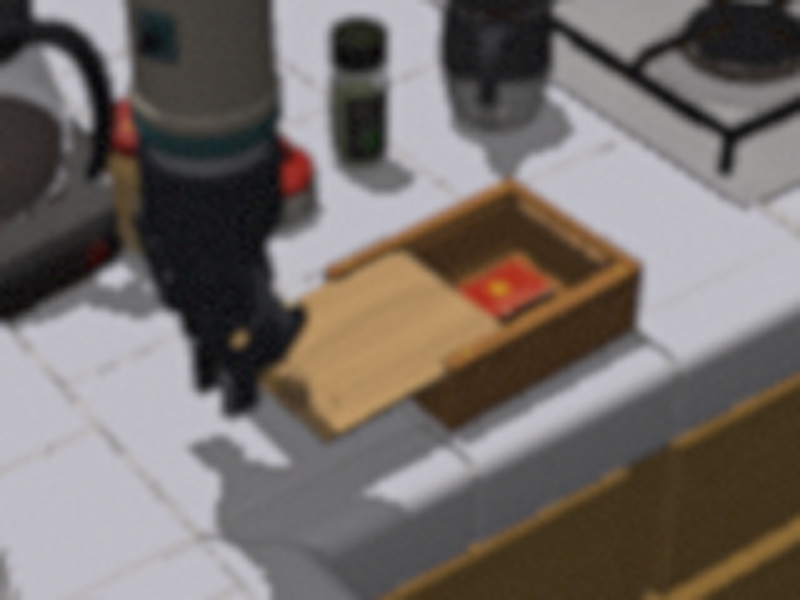

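The fingers stand just outside the bar, and the matchbox is inside the open part. Now I'll push gently along tool −x.

>>> {"name": "send_rows", "arguments": {"series": [{"ax": 0,"ay": 0,"az": 0,"dx": -0.2,"dy": 0,"dz": 0,"hand": 0.76},{"ax": 0,"ay": 0,"az": 0,"dx": -0.4,"dy": 0,"dz": 0,"hand": 0.76},{"ax": 0,"ay": 0,"az": 0,"dx": -0.6,"dy": 0,"dz": 0,"hand": 0.76},{"ax": 0,"ay": 0,"az": 0,"dx": -0.8,"dy": 0,"dz": 0,"hand": 0.76},{"ax": 0,"ay": 0,"az": 0,"dx": -1.0,"dy": 0,"dz": 0,"hand": 0.76},{"ax": 0,"ay": 0,"az": 0,"dx": -1.2,"dy": 0,"dz": 0,"hand": 0.76},{"ax": 0,"ay": 0,"az": 0,"dx": -1.4,"dy": 0,"dz": 0,"hand": 0.76},{"ax": 0,"ay": 0,"az": 0,"dx": -1.6,"dy": 0,"dz": 0,"hand": 0.76},{"ax": 0,"ay": 0,"az": 0,"dx": -1.8,"dy": 0,"dz": 0,"hand": 0.76},{"ax": 0,"ay": 0,"az": 0,"dx": -2.0,"dy": 0,"dz": 0,"hand": 0.76}]}}

```text
clock: 8.6
eef_pos: [437.5, 337.3, 51.3]
tool_rot: [3.141, -0.0, 1.625]
force: [-0.7, 0.4, 1.2]
width: 20.4
gripper_force: 0.3
```

>>> {"name": "send_rows", "arguments": {"series": [{"ax": 0,"ay": 0,"az": 0,"dx": -0.2,"dy": 0,"dz": 0,"hand": 0.76},{"ax": 0,"ay": 0,"az": 0,"dx": -0.4,"dy": 0,"dz": 0,"hand": 0.76},{"ax": 0,"ay": 0,"az": 0,"dx": -0.6,"dy": 0,"dz": 0,"hand": 0.76},{"ax": 0,"ay": 0,"az": 0,"dx": -0.8,"dy": 0,"dz": 0,"hand": 0.76},{"ax": 0,"ay": 0,"az": 0,"dx": -1.0,"dy": 0,"dz": 0,"hand": 0.76},{"ax": 0,"ay": 0,"az": 0,"dx": -1.2,"dy": 0,"dz": 0,"hand": 0.76},{"ax": 0,"ay": 0,"az": 0,"dx": -1.4,"dy": 0,"dz": 0,"hand": 0.76},{"ax": 0,"ay": 0,"az": 0,"dx": -1.6,"dy": 0,"dz": 0,"hand": 0.76},{"ax": 0,"ay": 0,"az": 0,"dx": -1.8,"dy": 0,"dz": 0,"hand": 0.76},{"ax": 0,"ay": 0,"az": 0,"dx": -2.0,"dy": 0,"dz": 0,"hand": 0.76}]}}

```text
clock: 9.6
eef_pos: [438.6, 317.1, 51.2]
tool_rot: [-3.142, 0.0, 1.625]
force: [-0.1, -0.3, -0.3]
width: 20.4
gripper_force: 0.2
```

Run:
```python
from h import *
s=read_state();print(s["eef_pos"],s["tool_rot"],s["width"],s["torque"],s["force"])
g=get_image("wrist"); w=cv2.resize(g["pixels"][:,:,::-1],(480,300))
g=get_image("scene"); c=cv2.resize(g["pixels"][150:270,260:420,::-1],(400,300),interpolation=cv2.INTER_CUBIC)
cv2.imwrite("pics/s6.png",np.vstack([w[:,:400],c]))
```

```text
[438.567 317.066  51.234] [-3.142  0.     1.625] 20.3504298792389 [ 0.088  0.029 -0.001] [-0.121 -0.34  -0.336]
```

View pics/s6.png

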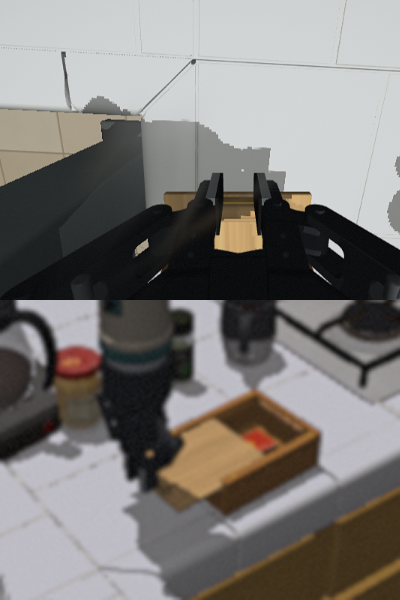

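Run:
```python
from h import *
g=get_image("wrist")
c=4/3
Ri=Ro.from_euler('z',.055).as_matrix().T
for n,uv,z in(("tailL",(164,192),46),("tailR",(312,192),46),("barTop mid",(237,205),60),("tipL",(218,173),51),("tipR",(262,173),51)):
    print(n,Ri@(ray(g,np.array(uv)*c,z)-[447,167.5,0]))
s=read_state(); print("tcp box",Ri@(s["eef_pos"]-[447,167.5,0]))
im=g["pixels"][:,:,::-1]; cv2.imwrite("pics/s7.png",cv2.resize(im[200:340,200:440],None,fx=3.3,fy=3.3,interpolation=cv2.INTER_CUBIC))
```

```text
tailL [-51.781 142.348  46.   ]
tailR [ 53.025 142.17   46.   ]
barTop mid [ -0.004 140.156  60.   ]
tipL [-12.677 158.864  51.   ]
tipR [ 16.702 158.812  51.   ]
tcp box [ -0.208 149.602  51.206]
```

View pics/s7.png

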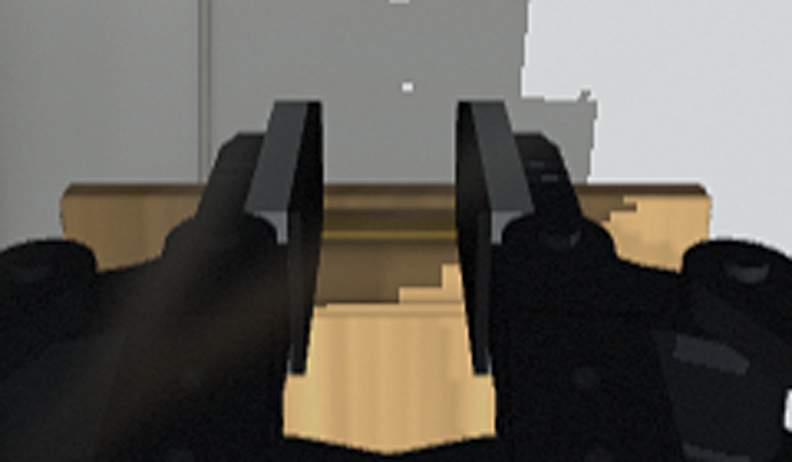

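The tail edge is straight across at box y ≈ 142, so the lid is at y ≈ 74, centred and following the fingers with almost no force. Push on towards the ridge.

>>> {"name": "send_rows", "arguments": {"series": [{"ax": 0,"ay": 0,"az": 0,"dx": -0.3,"dy": 0,"dz": 0,"hand": 0.76},{"ax": 0,"ay": 0,"az": 0,"dx": -0.6,"dy": 0,"dz": 0,"hand": 0.76},{"ax": 0,"ay": 0,"az": 0,"dx": -0.9,"dy": 0,"dz": 0,"hand": 0.76},{"ax": 0,"ay": 0,"az": 0,"dx": -1.2,"dy": 0,"dz": 0,"hand": 0.76},{"ax": 0,"ay": 0,"az": 0,"dx": -1.5,"dy": 0,"dz": 0,"hand": 0.76},{"ax": 0,"ay": 0,"az": 0,"dx": -1.8,"dy": 0,"dz": 0,"hand": 0.76},{"ax": 0,"ay": 0,"az": 0,"dx": -2.1,"dy": 0,"dz": 0,"hand": 0.76},{"ax": 0,"ay": 0,"az": 0,"dx": -2.4,"dy": 0,"dz": 0,"hand": 0.76},{"ax": 0,"ay": 0,"az": 0,"dx": -2.7,"dy": 0,"dz": 0,"hand": 0.76},{"ax": 0,"ay": 0,"az": 0,"dx": -3.0,"dy": 0,"dz": 0,"hand": 0.76}]}}

```text
clock: 10.75
eef_pos: [440.2, 287.1, 51.3]
tool_rot: [3.142, -0.0, 1.625]
force: [-0.0, 0.2, 0.6]
width: 20.5
gripper_force: 0.1
```

>>> {"name": "send_rows", "arguments": {"series": [{"ax": 0,"ay": 0,"az": 0,"dx": -0.15,"dy": 0,"dz": 0,"hand": 0.76},{"ax": 0,"ay": 0,"az": 0,"dx": -0.3,"dy": 0,"dz": 0,"hand": 0.76},{"ax": 0,"ay": 0,"az": 0,"dx": -0.45,"dy": 0,"dz": 0,"hand": 0.76},{"ax": 0,"ay": 0,"az": 0,"dx": -0.6,"dy": 0,"dz": 0,"hand": 0.76},{"ax": 0,"ay": 0,"az": 0,"dx": -0.75,"dy": 0,"dz": 0,"hand": 0.76},{"ax": 0,"ay": 0,"az": 0,"dx": -0.9,"dy": 0,"dz": 0,"hand": 0.76},{"ax": 0,"ay": 0,"az": 0,"dx": -1.05,"dy": 0,"dz": 0,"hand": 0.76},{"ax": 0,"ay": 0,"az": 0,"dx": -1.2,"dy": 0,"dz": 0,"hand": 0.76},{"ax": 0,"ay": 0,"az": 0,"dx": -1.35,"dy": 0,"dz": 0,"hand": 0.76},{"ax": 0,"ay": 0,"az": 0,"dx": -1.4,"dy": 0,"dz": 0,"hand": 0.76}]}}

```text
clock: 11.75
eef_pos: [441.0, 273.5, 51.4]
tool_rot: [3.141, -0.001, 1.625]
force: [0.5, 0.4, 0.8]
width: 20.5
gripper_force: 0.5
```

Run:
```python
from h import *
s=read_state();print(s["eef_pos"],s["tool_rot"],s["torque"],s["force"])
Ri=Ro.from_euler('z',.055).as_matrix().T; print("tcp box",Ri@(s["eef_pos"]-[447,167.5,0]))
g=get_image("wrist"); im=g["pixels"].astype(int)
# tail edge: columns left & right of fingers, print hue transitions
for c in (225,232,405,410):
    col=im[200:330,c]; sat=col[:,0]-col[:,2]; r=200+np.argmax(sat>40); 
    print(c,r,Ri@(ray(g,(c,r),46)-[447,167.5,0]))
```

```text
[441.041 273.544  51.368] [ 3.141 -0.001  1.625] [ 0.217  0.05  -0.034] [0.546 0.366 0.759]
tcp box [ -0.12  106.211  51.368]
225 260 [-48.571  96.714  46.   ]
232 260 [-44.834  96.708  46.   ]
405 260 [47.493 96.564 46.   ]
410 260 [50.161 96.56  46.   ]
```

>>> {"name": "send_rows", "arguments": {"series": [{"ax": 0,"ay": 0,"az": 0,"dx": -0.1,"dy": 0,"dz": 0,"hand": 0.76},{"ax": 0,"ay": 0,"az": 0,"dx": -0.2,"dy": 0,"dz": 0,"hand": 0.76},{"ax": 0,"ay": 0,"az": 0,"dx": -0.3,"dy": 0,"dz": 0,"hand": 0.76},{"ax": 0,"ay": 0,"az": 0,"dx": -0.4,"dy": 0,"dz": 0,"hand": 0.76}]}}

```text
clock: 12.2
eef_pos: [441.3, 271.0, 51.5]
tool_rot: [3.141, -0.003, 1.626]
force: [-0.5, 5.7, 0.1]
width: 20.9
gripper_force: 2.9
```

>>> {"name": "send_rows", "arguments": {"series": [{"ax": 0,"ay": 0,"az": 0,"dx": -0.08,"dy": 0,"dz": 0,"hand": 0.76},{"ax": 0,"ay": 0,"az": 0,"dx": -0.16,"dy": 0,"dz": 0,"hand": 0.76},{"ax": 0,"ay": 0,"az": 0,"dx": -0.24,"dy": 0,"dz": 0,"hand": 0.76},{"ax": 0,"ay": 0,"az": 0,"dx": -0.32,"dy": 0,"dz": 0,"hand": 0.76},{"ax": 0,"ay": 0,"az": 0,"dx": -0.4,"dy": 0,"dz": 0,"hand": 0.76}]}}

```text
clock: 12.7
eef_pos: [441.6, 268.2, 51.5]
tool_rot: [3.14, -0.004, 1.627]
force: [-0.7, 6.2, -0.6]
width: 20.4
gripper_force: 2.9
```

>>> {"name": "send_rows", "arguments": {"series": [{"ax": 0,"ay": 0,"az": 0,"dx": -0.08,"dy": 0,"dz": 0,"hand": 0.76},{"ax": 0,"ay": 0,"az": 0,"dx": -0.16,"dy": 0,"dz": 0,"hand": 0.76},{"ax": 0,"ay": 0,"az": 0,"dx": -0.24,"dy": 0,"dz": 0,"hand": 0.76},{"ax": 0,"ay": 0,"az": 0,"dx": -0.32,"dy": 0,"dz": 0,"hand": 0.76}]}}

```text
clock: 13.1
eef_pos: [441.4, 260.5, 51.1]
tool_rot: [-3.141, 0.003, 1.624]
force: [0.2, 0.2, -0.7]
width: 20.8
gripper_force: 0.0
```

>>> {"name": "send_rows", "arguments": {"series": [{"ax": 0,"ay": 0,"az": 0,"dx": -0.06,"dy": 0,"dz": 0,"hand": 0.76},{"ax": 0,"ay": 0,"az": 0,"dx": -0.12,"dy": 0,"dz": 0,"hand": 0.76},{"ax": 0,"ay": 0,"az": 0,"dx": -0.18,"dy": 0,"dz": 0,"hand": 0.76},{"ax": 0,"ay": 0,"az": 0,"dx": -0.24,"dy": 0,"dz": 0,"hand": 0.76},{"ax": 0,"ay": 0,"az": 0,"dx": -0.3,"dy": 0,"dz": 0,"hand": 0.76}]}}

```text
clock: 13.6
eef_pos: [441.7, 259.0, 51.3]
tool_rot: [-3.141, 0.0, 1.625]
force: [0.6, 0.0, 0.8]
width: 20.3
gripper_force: 0.0
```

>>> {"name": "send_rows", "arguments": {"series": [{"ax": 0,"ay": 0,"az": 0,"dx": -0.06,"dy": 0,"dz": 0,"hand": 0.76},{"ax": 0,"ay": 0,"az": 0,"dx": -0.12,"dy": 0,"dz": 0,"hand": 0.76},{"ax": 0,"ay": 0,"az": 0,"dx": -0.18,"dy": 0,"dz": 0,"hand": 0.76},{"ax": 0,"ay": 0,"az": 0,"dx": -0.24,"dy": 0,"dz": 0,"hand": 0.76},{"ax": 0,"ay": 0,"az": 0,"dx": -0.3,"dy": 0,"dz": 0,"hand": 0.76}]}}

```text
clock: 14.1
eef_pos: [441.9, 256.2, 51.3]
tool_rot: [3.142, -0.0, 1.625]
force: [0.3, 1.0, -0.2]
width: 20.3
gripper_force: 0.1
```

Run:
```python
from h import *
s=read_state();print(s["eef_pos"],s["force"],s["torque"])
Ri=Ro.from_euler('z',.055).as_matrix().T; print("tcp box",Ri@(s["eef_pos"]-[447,167.5,0]))
g=get_image("wrist"); im=g["pixels"].astype(int)
for c in (235,400):
    col=im[200:330,c]; sat=col[:,0]-col[:,2]; r=200+np.argmax(sat>40)
    print(c,r,Ri@(ray(g,(c,r),46)-[447,167.5,0]))
```

```text
[441.893 256.184  51.273] [ 0.324  0.953 -0.209] [0.063 0.042 0.035]
tcp box [-0.224 88.83  51.273]
235 253 [-43.011  83.49   46.   ]
400 253 [44.407 83.371 46.   ]
```

Run:
```python
from h import *
g=get_image("wrist"); im=g["pixels"].astype(int)
Ri=Ro.from_euler('z',.055).as_matrix().T
for c in (240,320,400):
    print(c)
    for r in range(246,300,2): print(r,im[r,c],*[round((Ri@(ray(g,(c,r),z)-[447,167.5,0]))[1],1) for z in (0,46,62)])
```

```text
240
246 [53 37 22] 65.5 87.4 95.1
248 [59 42 27] 64.0 86.3 94.0
250 [59 41 24] 62.5 85.1 93.0
252 [56 38 21] 60.9 84.0 92.0
254 [88 62 34] 59.4 82.8 90.9
256 [74 59 38] 57.9 81.6 89.9
258 [73 60 41] 56.3 80.5 88.8
260 [108  87  60] 54.8 79.3 87.8
262 [118  97  67] 53.2 78.1 86.7
264 [117  98  66] 51.7 76.9 85.7
266 [117  97  65] 50.1 75.7 84.6
268 [117  96  66] 48.6 74.5 83.5
270 [117  94  64] 47.0 73.3 82.5
272 [117  96  66] 45.4 72.1 81.4
274 [117  95  64] 43.8 70.9 80.3
276 [118  96  66] 42.2 69.7 79.2
278 [118  97  66] 40.6 68.5 78.1
280 [60 50 38] 39.0 67.2 77.1
282 [27 26 25] 37.4 66.0 76.0
284 [31 28 26] 35.8 64.8 74.9
286 [32 30 28] 34.1 63.5 73.7
288 [35 33 30] 32.5 62.3 72.6
290 [36 32 31] 30.9 61.0 71.5
292 [36 33 30] 29.2 59.8 70.4
294 [38 35 29] 27.6 58.5 69.3
296 [37 34 30] 25.9 57.2 68.1
298 [38 34 30] 24.2 56.0 67.0
320
246 [49 35 16] 65.4 87.4 95.0
248 [58 42 24] 63.9 86.2 94.0
250 [57 41 25] 62.4 85.1 93.0
252 [75 62 31] 60.9 83.9 91.9
254 [92 77 35] 59.3 82.7 90.9
256 [78 65 43] 57.8 81.6 89.8
258 [76 64 45] 56.3 80.4 88.8
260 [105  87  62] 54.7 79.2 87.7
262 [117 
[... 743 characters left out ...]
.7 90.8
256 [77 63 42] 57.7 81.5 89.8
258 [83 68 46] 56.2 80.3 88.7
260 [175 143  97] 54.6 79.2 87.7
262 [221 183 124] 53.1 78.0 86.6
264 [220 183 123] 51.5 76.8 85.6
266 [221 184 125] 50.0 75.6 84.5
268 [221 184 125] 48.4 74.4 83.4
270 [221 184 125] 46.8 73.2 82.4
272 [220 180 124] 45.2 72.0 81.3
274 [206 169 114] 43.6 70.8 80.2
276 [201 164 111] 42.1 69.6 79.1
278 [201 165 111] 40.5 68.3 78.0
280 [182 150 102] 38.8 67.1 76.9
282 [ 7  9 13] 37.2 65.9 75.8
284 [14 14 16] 35.6 64.6 74.7
286 [13 13 15] 34.0 63.4 73.6
288 [18 17 20] 32.4 62.2 72.5
290 [10 11 12] 30.7 60.9 71.4
292 [12 16 18] 29.1 59.7 70.3
294 [13 15 17] 27.4 58.4 69.2
296 [13 15 13] 25.8 57.1 68.0
298 [15 15 16] 24.1 55.9 66.9
```

The lid tail's top edge is at y ≈ 79.5, so the lid is at about 11.5: past the ridge and in contact. Now I'll feel for the pad.

>>> {"name": "send_rows", "arguments": {"series": [{"ax": 0,"ay": 0,"az": 0,"dx": -0.05,"dy": 0,"dz": 0,"hand": 0.76},{"ax": 0,"ay": 0,"az": 0,"dx": -0.1,"dy": 0,"dz": 0,"hand": 0.76},{"ax": 0,"ay": 0,"az": 0,"dx": -0.15,"dy": 0,"dz": 0,"hand": 0.76},{"ax": 0,"ay": 0,"az": 0,"dx": -0.2,"dy": 0,"dz": 0,"hand": 0.76},{"ax": 0,"ay": 0,"az": 0,"dx": -0.25,"dy": 0,"dz": 0,"hand": 0.76}]}}

```text
clock: 14.7
eef_pos: [442.0, 253.7, 51.3]
tool_rot: [3.142, -0.0, 1.625]
force: [-0.7, 0.8, -0.1]
width: 20.5
gripper_force: 0.1
```

>>> {"name": "send_rows", "arguments": {"series": [{"ax": 0,"ay": 0,"az": 0,"dx": -0.05,"dy": 0,"dz": 0,"hand": 0.76},{"ax": 0,"ay": 0,"az": 0,"dx": -0.1,"dy": 0,"dz": 0,"hand": 0.76},{"ax": 0,"ay": 0,"az": 0,"dx": -0.15,"dy": 0,"dz": 0,"hand": 0.76},{"ax": 0,"ay": 0,"az": 0,"dx": -0.2,"dy": 0,"dz": 0,"hand": 0.76},{"ax": 0,"ay": 0,"az": 0,"dx": -0.25,"dy": 0,"dz": 0,"hand": 0.76}]}}

```text
clock: 15.2
eef_pos: [442.2, 251.2, 51.3]
tool_rot: [3.142, -0.0, 1.625]
force: [0.6, 0.2, -0.3]
width: 20.5
gripper_force: 0.1
```

>>> {"name": "send_rows", "arguments": {"series": [{"ax": 0,"ay": 0,"az": 0,"dx": -0.05,"dy": 0,"dz": 0,"hand": 0.76},{"ax": 0,"ay": 0,"az": 0,"dx": -0.1,"dy": 0,"dz": 0,"hand": 0.76},{"ax": 0,"ay": 0,"az": 0,"dx": -0.15,"dy": 0,"dz": 0,"hand": 0.76},{"ax": 0,"ay": 0,"az": 0,"dx": -0.2,"dy": 0,"dz": 0,"hand": 0.76},{"ax": 0,"ay": 0,"az": 0,"dx": -0.25,"dy": 0,"dz": 0,"hand": 0.76}]}}

```text
clock: 15.7
eef_pos: [442.5, 250.0, 51.5]
tool_rot: [3.141, -0.002, 1.625]
force: [0.3, 4.0, 0.0]
width: 20.2
gripper_force: 2.1
```

>>> {"name": "send_rows", "arguments": {"series": [{"ax": 0,"ay": 0,"az": 0,"dx": -0.05,"dy": 0,"dz": 0,"hand": 0.76},{"ax": 0,"ay": 0,"az": 0,"dx": -0.1,"dy": 0,"dz": 0,"hand": 0.76},{"ax": 0,"ay": 0,"az": 0,"dx": -0.15,"dy": 0,"dz": 0,"hand": 0.76},{"ax": 0,"ay": 0,"az": 0,"dx": -0.15,"dy": 0,"dz": 0,"hand": 0.76}]}}

```text
clock: 16.1
eef_pos: [442.6, 249.8, 51.7]
tool_rot: [3.14, -0.004, 1.626]
force: [-0.4, 6.4, -0.2]
width: 20.2
gripper_force: 3.3
```

>>> {"name": "send_rows", "arguments": {"series": [{"ax": 0,"ay": 0,"az": 0,"dx": -0.05,"dy": 0,"dz": 0,"hand": 0.76},{"ax": 0,"ay": 0,"az": 0,"dx": -0.1,"dy": 0,"dz": 0,"hand": 0.76},{"ax": 0,"ay": 0,"az": 0,"dx": -0.15,"dy": 0,"dz": 0,"hand": 0.76},{"ax": 0,"ay": 0,"az": 0,"dx": -0.2,"dy": 0,"dz": 0,"hand": 0.76},{"ax": 0,"ay": 0,"az": 0,"dx": -0.2,"dy": 0,"dz": 0,"hand": 0.76}]}}

```text
clock: 16.6
eef_pos: [442.8, 249.5, 51.9]
tool_rot: [3.139, -0.007, 1.627]
force: [-0.4, 9.1, 0.1]
width: 20.5
gripper_force: 4.7
```

>>> {"name": "send_rows", "arguments": {"series": [{"ax": 0,"ay": 0,"az": 0,"dx": -0.08,"dy": 0,"dz": 0,"hand": 0.76},{"ax": 0,"ay": 0,"az": 0,"dx": -0.16,"dy": 0,"dz": 0,"hand": 0.76},{"ax": 0,"ay": 0,"az": 0,"dx": -0.24,"dy": 0,"dz": 0,"hand": 0.76},{"ax": 0,"ay": 0,"az": 0,"dx": -0.3,"dy": 0,"dz": 0,"hand": 0.76},{"ax": 0,"ay": 0,"az": 0,"dx": -0.3,"dy": 0,"dz": 0,"hand": 0.76}]}}

```text
clock: 17.1
eef_pos: [443.2, 249.1, 52.2]
tool_rot: [3.137, -0.01, 1.628]
force: [-2.0, 13.1, 1.7]
width: 20.5
gripper_force: 6.7
```

>>> {"name": "send_rows", "arguments": {"series": [{"ax": 0,"ay": 0,"az": 0,"dx": -0.06,"dy": 0,"dz": 0,"hand": 0.76},{"ax": 0,"ay": 0,"az": 0,"dx": -0.06,"dy": 0,"dz": 0,"hand": 0.76},{"ax": 0,"ay": 0,"az": 0,"dx": -0.06,"dy": 0,"dz": 0,"hand": 0.76}]}}

```text
clock: 17.4
eef_pos: [443.2, 249.0, 52.3]
tool_rot: [3.137, -0.011, 1.629]
force: [-2.7, 14.1, 0.8]
width: 20.7
gripper_force: 7.1
```

Steady at 14.1 N. I'll hold it, then check.

>>> {"name": "send_rows", "arguments": {"series": [{"ax": 0,"ay": 0,"az": 0,"dx": 0,"dy": 0,"dz": 0,"hand": 0.76},{"ax": 0,"ay": 0,"az": 0,"dx": 0,"dy": 0,"dz": 0,"hand": 0.76},{"ax": 0,"ay": 0,"az": 0,"dx": 0,"dy": 0,"dz": 0,"hand": 0.76},{"ax": 0,"ay": 0,"az": 0,"dx": 0,"dy": 0,"dz": 0,"hand": 0.76},{"ax": 0,"ay": 0,"az": 0,"dx": 0,"dy": 0,"dz": 0,"hand": 0.76}]}}

```text
clock: 17.9
eef_pos: [443.2, 249.0, 52.3]
tool_rot: [3.137, -0.011, 1.629]
force: [-2.3, 13.4, 0.6]
width: 20.6
gripper_force: 7.1
```

Run:
```python
from h import *
s=read_state();print(s["force"],s["torque"],s["eef_pos"])
Ri=Ro.from_euler('z',.055).as_matrix().T
g=get_image("wrist"); im=g["pixels"].astype(int)
for c in (240,400):
    for r in range(256,264): print(c,r,im[r,c],Ri@(ray(g,(c,r),46)-[447,167.5,0]))
```

```text
[-2.337 13.418  0.622] [ 3.034  0.609 -0.13 ] [443.175 249.023  52.28 ]
240 256 [74 61 42] [-39.726  74.024  46.   ]
240 257 [73 59 41] [-39.763  73.437  46.   ]
240 258 [76 63 43] [-39.8   72.85  46.  ]
240 259 [104  86  58] [-39.838  72.262  46.   ]
240 260 [117  96  65] [-39.875  71.673  46.   ]
240 261 [118  97  66] [-39.912  71.082  46.   ]
240 262 [117  95  64] [-39.95   70.491  46.   ]
240 263 [118  97  66] [-39.987  69.898  46.   ]
400 256 [61 49 33] [45.821 74.047 46.   ]
400 257 [79 65 44] [45.863 73.46  46.   ]
400 258 [84 69 46] [45.905 72.872 46.   ]
400 259 [88 73 49] [45.948 72.282 46.   ]
400 260 [161 132  91] [45.991 71.691 46.   ]
400 261 [207 169 116] [46.033 71.1   46.   ]
400 262 [222 183 124] [46.076 70.507 46.   ]
400 263 [222 186 125] [46.119 69.913 46.   ]
```

The lid is straight, at y ≈ 4, on a firm stop, and the push has been held. Now retreat.

>>> {"name": "send_rows", "arguments": {"series": [{"ax": 0,"ay": 0,"az": 0,"dx": 0.3,"dy": 0,"dz": 0,"hand": 0.76},{"ax": 0,"ay": 0,"az": 0,"dx": 0.8,"dy": 0,"dz": 0,"hand": 0.76},{"ax": 0,"ay": 0,"az": 0,"dx": 2,"dy": 0,"dz": 0,"hand": 0.76},{"ax": 0,"ay": 0,"az": 0,"dx": 4,"dy": 0,"dz": 0,"hand": 0.76},{"ax": 0,"ay": 0,"az": 0,"dx": 6,"dy": 0,"dz": 0,"hand": 0.76},{"ax": 0,"ay": 0,"az": 0,"dx": 6,"dy": 0,"dz": -4,"hand": 0.76},{"ax": 0,"ay": 0,"az": 0,"dx": 6,"dy": 0,"dz": -8,"hand": 0.76},{"ax": 0,"ay": 0,"az": 0,"dx": 6,"dy": 0,"dz": -12,"hand": 0.76},{"ax": 0,"ay": 0,"az": 0,"dx": 6,"dy": 0,"dz": -12,"hand": 0.76},{"ax": 0,"ay": 0,"az": 0,"dx": 6,"dy": 0,"dz": -12,"hand": 0.76}]}}

```text
clock: 18.95
eef_pos: [439.8, 301.0, 171.8]
tool_rot: [3.14, 0.001, 1.624]
force: [-0.1, 0.3, -0.2]
width: 20.4
gripper_force: 0.0
```

Run:
```python
from h import *
s=read_state();print(s["force"],s["eef_pos"],s["clock"])
g=get_image("top"); im=g["pixels"].astype(int); Rb=Ro.from_euler('z',.055).as_matrix()
# pale-lid vs. darker box along the box centreline in the top view
for y in range(-76,84,8):
    row=[]
    for x in (-25,25):
        u=proj(g,Rb@[x,y,46]+[447,167.5,0])[0].round().astype(int); row.append(im[u[1],u[0]])
    print(y,*row)
```

```text
[-0.087  0.322 -0.21 ] [439.82  300.991 171.821] 18.95
-76 [18 37 38] [129 122 109]
-68 [19 37 39] [148 141 127]
-60 [19 41 38] [93 99 93]
-52 [22 38 39] [29 50 52]
-44 [24 42 42] [25 41 41]
-36 [24 40 40] [29 49 49]
-28 [37 46 44] [18 39 37]
-20 [64 62 55] [21 38 38]
-12 [79 73 62] [32 44 46]
-4 [176 157 110] [26 42 43]
4 [197 175 123] [72 68 59]
12 [196 176 124] [87 78 62]
20 [196 176 123] [149 133  93]
28 [197 174 121] [196 176 125]
36 [197 175 122] [196 175 122]
44 [196 174 123] [197 174 123]
52 [186 161 110] [186 161 111]
60 [156 128  86] [169 142  97]
68 [137 112  74] [189 160 110]
76 [173 160 139] [183 172 157]
```

```bash
python3 -c "
from cell import *
print(finish_job())"
```

```text
the job is handed in; nothing more can be done
None
```

The matchbox lies flat in the box; the lid went over the ridge onto the cork pad, was held at about 14 N for over 0.5 s (highest reading 14.1 N), and the job was handed in at about 19 s with the arm clear — the arm blocked the last top view, so the shut lid was last measured during the hold.

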